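Reload the label printer and print

ROBOT

A 6-joint arm with a two-finger parallel gripper is mounted at the origin on the work surface. World frame = base frame: x ahead of the robot, y to its left, z up, the work surface at z = 0. Lengths are in m, angles in degrees, forces in N, time in s.
With the tool pointing down it reaches from about 0.35 to 0.875 m from the base axis. Payload 4.2 kg.
Tool frame: the origin (TCP) lies between the finger pads; the fingertips stand 25 mm ahead of it and the grasp point (between the pads) lies 6 mm ahead of it; z points along the fingers, y is the direction in which the jaws open and shut (so a half turn about z gives the same grasp; the last joint's range is limited). The gripper opens to 85 mm and grips with 20 to 120 N. Pads are 22 mm wide; open, the fingers measure 114 mm over their backs; the gripper's body (76 mm by 85 mm) begins 54 mm behind the grasp point. The pads swing forward as they close: fully open they stand 13 mm farther back than shut.
Start: joints at [85.348, 22.042, 0.453, 0, -68.411, -14.817], TCP at [0.208, 0.589, 0.256] pointing down, gripper open.
Joint ranges: [-179.83, 179.83], [-69.29, 118.12], [-61.27, 80.66], [-181.25, 117.63], [-171.15, -9.14], [-177.46, 177.46]. Speed limits (degrees/s): [159.86, 159.86, 180, 180, 180, 180].

INTERFACE

Orientations are given as [roll, pitch, yaw] about the fixed x, y, z axes, in that order (R = Rz(yaw) Ry(pitch) Rx(roll)).
In Python, from station import get_obs, snapshot, ticket, boxes_of, cut_out gives the robot as it stands.
- The arm moves only by the shell command python3 -m jog 'ROWS' [FORCE]. ROWS is JSON, a list that holds one entry, the list of rows, each a list of 5 numbers: the shift along the tool's x, y, z in mm, then the turn about the tool's z in degrees, then the opening, from -1 (shut) to 1 (fully open). In form: [[[x, y, z, turn, claw], ...]]. A call has exactly 8 rows; each row is the pose to reach, as a shift and turn from the pose measured when the call began, along the tool's axes at that moment; what a row does not reach only later rows make up. A row lasts 1/10 s, in which the tool goes at most 50 mm and 8.59 degrees, less where a joint would pass 70% of its speed; a pose out of reach is approached as far as the arm can. A call with a gripper value outside its range is refused whole. The fingers move at their own pace and stop on an object; FORCE is the grip in N (left out, the last holds). Time passes only in rows, so rows that repeat a pose let the fingers close, or fill a call up. It gives the time, the measured TCP pose, the force and the opening at its end, in the units of the state.
- get_obs(): the state, without advancing time (a new reading comes with each control period).
- snapshot(name): name is "scene" or "top"; returns a dict with "frame" (480x640x3 uint8, blue, green, red), "depth" (480x640 float32, m along the optical axis (not along the pixel's ray), 0 where there is no reading), "fx", "fy", "cx", "cy" (pixels), "R" (3x3) and "t" (3): a world point X has camera coordinates R X + t. Camera axes: x right, y down, z forward; pixel columns grow to the right and rows downward; lengths in m; the calibration is good to about 2 mm. A picture is of the moment at which its call begins.
- ticket.job_done(): hands the job in, once; it reports no verdict.
Trained networks look in the newest picture that a camera, given by its name, has taken for a name from the list of things; names that differ only in an ending like _2 or _b are one class to them, and where a whole thing is asked for, a point or a joint stands for the part that bears it (a point fixed in the world has none). Each returns a list of dicts, best first, with "conf" (0 to 1); they miss things now and then, are a little off and sometimes report something else, mostly with a low value. They report only what shows in the picture. A call takes as long as a camera call.
- boxes_of(camera, name): "bbox" ([left, top, right, bottom] in pixels, round what is visible of it).
- cut_out(camera, name): "mask" (480x640 bool, what is visible of it) and "bbox" ([left, top, right, bottom] in pixels, round what is visible of it).
The state is a dict: "clock": time; "qpos": joint angles; "joint_velocities": joint speeds; "effort": joint torques, N m; "tcp_pos": TCP position; "orientation": TCP orientation; "wrist_force": force on the tool from outside, world axes, zero at the start; "torque": the same for the moment, N m; "grip_width": finger opening in m.
Only numpy, scipy, OpenCV 4.12 (cv2) and the standard library are available. Lean on these libraries where they do the work, as an engineer would, in place of code of your own. Each camera call takes 0.05 s, during which the arm holds its last target. There are 200 camera calls.

TASK

Put the label cassette into the printer's bay, lying flat, and let go of it. Swing the cover down over it and press its free edge down past the spring catch until it clicks shut. Then press the printer's two-stage button to its halfway stop, wait there about a second, press it fully down and let it go. Leave the other things on the bench where they are.

Things in the scene. Friction and masses are not known exactly. Their poses are not given: they have to be found in the camera images.
- printer: desktop label printer, white body, fixed to the bench. Origin on the bench below the middle of its cassette bay. x axis: from the low front deck (-x side, 40 mm high, carries the button, reaches to x = -124 mm) over the bay to the back; y axis: to the hinge wall; z up. Hinge wall (+y) and catch wall (-y): 12 mm thick, top 74 mm above the bench; end wall (+x): 40 mm high
- bay (a point): centre of the floor of the printer's open-topped cassette bay, 12 mm above the bench; axes as the printer's. Inside the bay measures 108 mm along x and 88 mm along y (54 and 44 mm to either side of this point)
- hinge (a point): middle of the cover's hinge line, 56 mm to +y of the bay's centre and 79 mm above the bench; the hinge runs along the printer's x; axes as the printer's (fixed, does not turn with the cover). The grey flat cover measures 118 mm along the hinge, 112 mm from hinge line to free edge, and is 8 mm thick (4 mm either side of the hinge line)
- lid (a joint): angle (rad) of the cover. 0 = shut, level over the bay, top face 83 mm above the bench; 1.57 = upright. Starts leaning back past upright, away from the bay (stop at 2.1). Stiff hinge: stays where it is left, about 2 N at the free edge swings it. At about 0.12 its edge comes to rest on the spring catch; 10 to 14 N down near the free edge (more nearer the hinge) presses it past, to 0 to 0.02
- lid_edge (a point): middle of the cover's free edge, on its outer face (the top face when shut); moves with the cover
- catch (a joint): travel (m) of the spring catch, a dark steel nose 40 mm wide at the middle of the catch wall (-y side of the bay), just outside the shut cover's free edge, its top 91 mm above the bench. 0 = home; the cover's edge pushes it about 3 mm outwards as it passes, then it snaps back to 0 over the edge
- button_top (a point): centre of the top face of the printer's round black two-stage button, 36 mm diameter, on the front deck; moves with the button. At rest 69 mm above the bench, in a collar 50 mm wide and 46 mm high
- half (a joint): first stage of the button (m): 0 = up, 0.007 = at the halfway stop. Takes 1.5 to 3 N
- full (a joint): second stage of the button (m): 0 = not begun, 0.006 = bottomed. Begins to move only above about 10.5 N, bottoms at about 13 N; the whole top has then sunk 13 mm. Both stages spring back when let go
- cassette_mid (a point): centre (27 mm above its underside) of the black label cassette lying on the bench, about 0.16 kg: flat body 92 mm (its x) by 64 mm (its y) by 28 mm high; on the middle of its top stands a grip rib 16 mm thick along x, 50 mm long along y, 26 mm high (54 mm in all). Goes into the bay flat side down, long side along the printer's x, either way round
- screwdriver: loose screwdriver 160 mm long lying beside the printer; origin at its underside. Bystander
- tape_reel: empty clear plastic ring, 96 mm outside, 30 mm high, lying behind the printer (on the bay's +x side); origin at its underside. Bystander
- wrench: loose open wrench, 160 mm, lying near the robot's base; origin at its underside. Bystander
- glue: standing white bottle, 56 mm diameter, 150 mm high; origin at its underside. Bystander
- carton: cardboard carton 90 x 130 x 60 mm; origin at its underside. Bystander
- jar: standing glass jar with steel cap, 64 mm diameter, 90 mm high; origin at its underside. Bystander
- profile: offcut of aluminium profile 160 x 40 x 40 mm, lying; origin at its underside. Bystander

How it is judged:
By the outcome, as a careful person would: the job done as asked, in the order asked, and still so for the second after the job is handed in, with the robot touching nothing.
It also fails if it takes over 67 s, if anything falls off the work surface, if the arm or the gripper's body presses on something with over 40 N, if the wrist force passes 120 N, or if a joint passes its speed limit or range.

## Working session

There is one attempt and no reset: what is moved stays moved. The work goes in short steps, Python scripts to look and compute and a shell command to move; the robot and the scene stay as the last step left them, time stands still between calls to the robot, and variables do not carry over. Pictures are saved under pics/ and viewed, about 8 in all and at most 12, crops included, and the job is handed in when it is done.

```bash
mkdir -p pics; ls
cat > h.py <<'E'
import numpy as np, cv2
from station import get_obs, snapshot, ticket, boxes_of, cut_out
def cloud(s):
    d=s["depth"]; v,u=np.mgrid[0:480,0:640]
    P=np.stack([(u-s["cx"])/s["fx"]*d,(v-s["cy"])/s["fy"]*d,d],-1)
    return (P-s["t"])@np.array(s["R"])
def proj(s,X):
    c=np.array(s["R"])@X+s["t"]; return s["fx"]*c[0]/c[2]+s["cx"],s["fy"]*c[1]/c[2]+s["cy"]
E
python3 - <<'E'
from h import *
o=get_obs(); print({k:np.round(v,3) for k,v in o.items()})
ims=[]
for n in("scene","top"):
    s=snapshot(n); cv2.imwrite(f"pics/{n}0.png",s["frame"]); C=cloud(s)
    np.savez(f"{n}0.npz",C=C,f=s["frame"])
    print(n,np.round(-np.array(s["R"]).T@s["t"],3),s["fx"])
    for k in("printer","lid","button_top","catch","cassette_mid"):
        for m in cut_out(n,k)[:2]:
            M=m["mask"]&(s["depth"]>0); p=C[M]
            print(k,round(m["conf"],2),m["bbox"],np.round(np.median(p,0),3) if len(p) else None,np.round(np.percentile(p,[2,98],axis=0),3).tolist() if len(p) else None)
E
```

```text
pics
{'clock': np.float64(0.0), 'qpos': array([ 8.5346e+01,  2.2089e+01,  3.7600e-01, -2.9000e-02, -6.8412e+01,
       -1.4816e+01]), 'joint_velocities': array([-0.089,  0.051,  0.038, -0.057,  0.041, -0.004]), 'effort': array([ 1.0000e-03, -3.9228e+01,  1.8840e+01,  4.1860e+00, -5.0000e-03,
        0.0000e+00]), 'tcp_pos': array([0.208, 0.589, 0.255]), 'orientation': array([ 1.79873e+02, -6.00000e-03, -1.94810e+01]), 'wrist_force': array([ 0.041, -0.553, -0.354]), 'torque': array([-0.049, -0.037, -0.003]), 'grip_width': np.float64(0.085)}
scene [ 0.865 -0.503  0.919] 475.12201027360953
printer 0.65 [304.0, 161.0, 358.7, 209.9] [0.537 0.218 0.138] [[0.482, 0.194, 0.0], [0.593, 0.301, 0.192]]
lid 0.85 [302.5, 163.0, 358.4, 210.0] [0.538 0.218 0.141] [[0.483, 0.194, 0.082], [0.592, 0.241, 0.192]]
button_top 0.6 [277.9, 218.6, 287.8, 238.2] [0.47  0.106 0.067] [[0.453, 0.093, 0.051], [0.486, 0.125, 0.071]]
button_top 0.38 [174.3, 397.1, 230.9, 443.9] [ 0.54  -0.339  0.028] [[0.49, -0.373, 0.008], [0.582, -0.299, 0.055]]
cassette_mid 0.88 [175.9, 397.5, 232.9, 443.9] [ 0.541 -0.34   0.02
[... 154 characters left out ...]
[[0.434, 0.081, 0.008], [0.617, 0.237, 0.191]]
lid 0.6 [228.0, 218.2, 266.0, 275.5] [0.538 0.22  0.151] [[0.483, 0.195, 0.081], [0.593, 0.245, 0.193]]
lid 0.26 [130.3, 159.4, 170.2, 229.7] [0.663 0.455 0.039] [[0.59, 0.417, 0.005], [0.739, 0.495, 0.044]]
button_top 0.55 [292.0, 273.7, 305.5, 286.3] [0.47  0.111 0.068] [[0.455, 0.096, 0.064], [0.486, 0.129, 0.071]]
catch 0.61 [305.3, 223.6, 314.3, 241.7] [0.574 0.091 0.089] [[0.559, 0.084, 0.085], [0.59, 0.1, 0.092]]
cassette_mid 0.64 [228.0, 218.1, 265.2, 273.1] [0.539 0.22  0.149] [[0.484, 0.196, -0.0], [0.595, 0.266, 0.193]]
cassette_mid 0.6 [473.6, 228.0, 515.0, 274.1] [ 0.534 -0.329  0.028] [[0.49, -0.369, 0.006], [0.579, -0.296, 0.055]]
```

View pics/scene0.png

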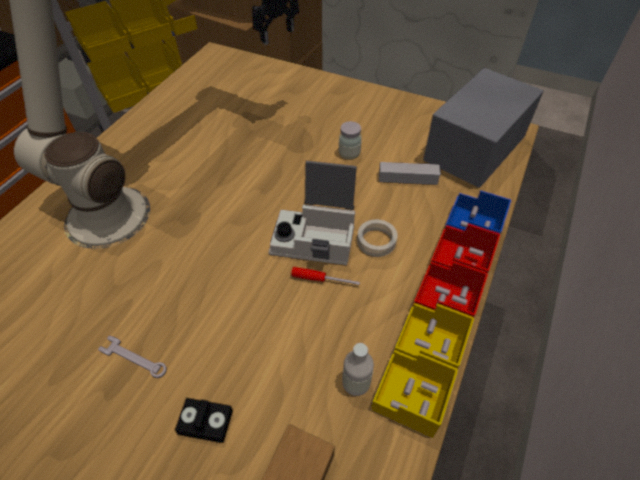

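View pics/top0.png

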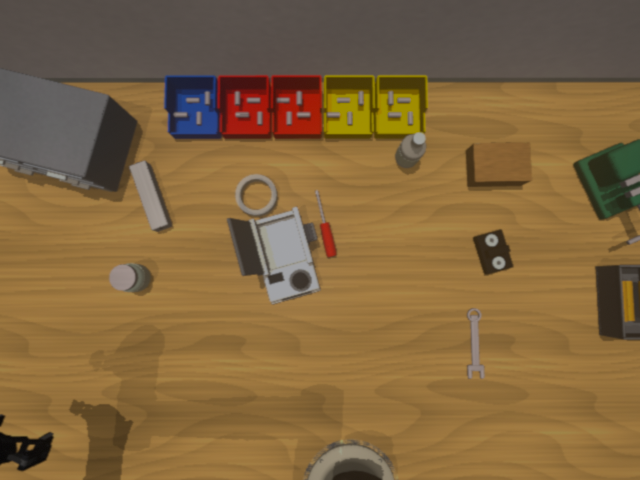

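Run:
```python
from h import *
def rect(p,nm):
    p=p[:,:2].astype(np.float32)*1000
    if len(p)<8: print(nm,len(p));return
    r=cv2.minAreaRect(p); print(nm,len(p),np.round(r[0],1),np.round(r[1],1),round(r[2],1), "med",np.round(np.median(p,0),1))
A={n:np.load(n+"0.npz")["C"].reshape(-1,3) for n in("scene","top")}
for n,C in A.items():
    print(n)
    R=(C[:,0]>.4)&(C[:,0]<.66)&(C[:,1]>.06)&(C[:,1]<.27); P=C[R]
    for nm,a,b in(("wall",.07,.078),("deck",.036,.043),("floor",.008,.016),("catch",.086,.094),("butn",.065,.0725)):
        q=P[(P[:,2]>a)&(P[:,2]<b)]
        if nm=="butn": q=q[(q[:,0]<.5)&(q[:,1]<.14)]
        if nm=="catch": q=q[q[:,1]<.13]
        if nm=="floor": q=q[(abs(q[:,0]-.54)<.08)&(abs(q[:,1]-.16)<.08)]
        rect(q,nm)
    R=(abs(C[:,0]-.535)<.08)&(abs(C[:,1]+.335)<.08); P=C[R]
    for nm,a,b in(("body",.022,.034),("rib",.047,.06),("all",.012,.06)): rect(P[(P[:,2]>a)&(P[:,2]<b)],nm)
    R=(abs(C[:,0]-.54)<.09)&(C[:,1]>.17)&(C[:,1]<.28)&(C[:,2]>.09); P=C[R]
    c=P.mean(0); w,V=np.linalg.eigh(np.cov((P-c).T)); print("lid",np.round(c,3),np.round(V.T,3),np.sqrt(w))
# occupied map: crop enlarged
im=np.load("top0.npz")["f"][180:310,215:345]; im2=np.load("scene0.npz")["f"][140:290,250:400]
a=cv2.resize(im,(400,400),interpolation=3); b=cv2.resize(im2,(400,400),interpolation=3)
cv2.imwrite("pics/crop1.png",np.hstack([a,b]))
```

```text
scene
wall 483 [535.5 136.3] [174.4 141. ] 15.3 med [551.8 125.1]
deck 878 [526.8 143.6] [192.8 120.1] 12.4 med [486.4 152.3]
floor 663 [548.4 145.6] [144.4 108.1] 14.0 med [547.7 175. ]
catch 86 [573.6  90.2] [36.  17.4] 17.9 med [573.9  90. ]
butn 142 [469.4 110. ] [34.9 33.8] 89.4 med [469.  109.7]
body 1390 [ 533.3 -335.7] [92.5 64.6] 15.6 med [ 543.9 -338.6]
rib 273 [ 533.1 -335.3] [17.1 50. ] 15.8 med [ 534.6 -336.4]
all 1841 [ 533.7 -335.7] [93.3 64.8] 15.6 med [ 540.2 -338.9]
lid [0.538 0.219 0.144] [[ 0.263 -0.939  0.223]
 [-0.085  0.208  0.975]
 [ 0.961  0.275  0.025]] [0.00182449 0.03096996 0.03393095]
top
wall 586 [538.3 136.4] [173.8 134.9] 15.0 med [553.9 119.8]
deck 1246 [527.9 146.4] [190.7 118. ] 13.0 med [475.3 150.3]
floor 1634 [548.3 146.1] [131.2 100.3] 15.7 med [556.9 155.2]
catch 112 [575.  92.] [36.9 15.8] 15.7 med [573.9  93.1]
butn 196 [470.5 112.2] [32.8 35. ] 89.8 med [470.4 111.2]
body 943 [ 535.1 -334.3] [92. 66.] 15.0 med [ 530.9 -332.3]
rib 163 [ 535. -334.] [15.9 50.5] 15.3 med [ 535.7 -333.4]
all 1180 [ 535.  -334.3] [91.8 66.6] 15.7 med [ 533.7 -330.2]
lid [0.537 0.22  0.152] [[-0.26   0.935 -0.24 ]
 [-0.106  0.219  0.97 ]
 [ 0.96   0.278  0.042]] [0.00148019 0.03320605 0.03403328]
```

View pics/crop1.png

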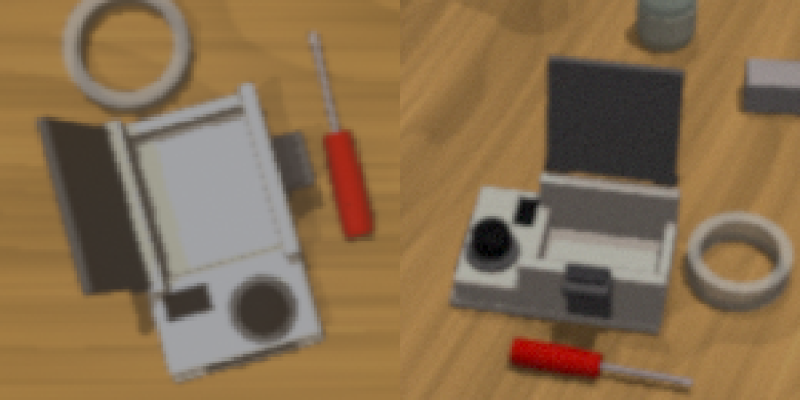

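```bash
cat >> h.py <<'E'
from scipy.spatial.transform import Rotation as Ro
def go(x,y,z,yaw=None):
    "shift (tool mm) and turn to reach world x,y,z (m) from present pose"
    o=get_obs(); R=Ro.from_euler("xyz",o["orientation"],degrees=True)
    d=R.inv().apply(np.array([x,y,z])-o["tcp_pos"])*1000
    t=None if yaw is None else (o["orientation"][2]-yaw+180)%360-180
    print("shift",np.round(d,1),"turn",t,"F",np.round(o["wrist_force"],1),"w",round(float(o["grip_width"]),4),"t",round(float(o["clock"]),2),"z",round(float(o["tcp_pos"][2]),4))
E
python3 -m jog '[[[31,39,0,8,1],[63,78,0,16,1],[94,117,0,24,1],[126,155,0,32,1],[157,194,0,40,1],[188,233,0,48,1],[220,272,0,55,1],[251,311,0,55,1]]]' 40
python3 - <<'E'
from h import *
go(.534,-.335,.1,-74.4)
for n in("scene","top"):
    C=np.load(n+"0.npz")["C"].reshape(-1,3)*1000
    for yaw in (15.5,16.2):
        c,s=np.cos(np.radians(yaw)),np.sin(np.radians(yaw)); o=np.array([556,153])
        D=C[:,:2]-o; X=D@[c,s]; Y=D@[-s,c]; Z=C[:,2]
        f=lambda q:np.round(np.percentile(q,[2,50,98]),1) if len(q)>5 else len(q)
        w=(abs(Z-74)<3)&(abs(X)<70)
        print(n,yaw,"catchwall y",f(Y[w&(abs(Y+50)<14)]),"x",f(X[w&(abs(Y+50)<14)]),"hinge y",f(Y[w&(abs(Y-50)<14)]),"x",f(X[w&(abs(Y-50)<14)]))
        for b in (-45,-25,25,45): print("  slab",b,f(Y[w&(abs(Y+50)<14)&(abs(X-b)<10)]),f(Y[w&(abs(Y-50)<14)&(abs(X-b)<10)]))
        d=(abs(Z-40)<3)&(abs(Y)<62); e=d&(abs(Y)<40)
        print("  front x",f(X[e&(X<-40)]),"deck y",f(Y[d&(X<-60)]),"endwall x",f(X[e&(X>40)]),"floor",f(X[(abs(Z-12)<3)&(abs(Y)<35)&(abs(X)<60)]),f(Y[(abs(Z-12)<3)&(abs(Y)<60)&(abs(X)<40)]))
        l=(Z>95)&(abs(X)<75)&(Y>40)&(Y<120); print("  lid x",f(X[l]), "catch",f(X[(Z>86)&(Z<94)&(abs(Y+64)<15)]),f(Y[(Z>86)&(Z<94)&(abs(Y+64)<15)]))
E
```

```text
clock: 1.4
tcp_pos: [0.3414, 0.2107, 0.2568]
orientation: [-179.9, 0.0, -74.5]
wrist_force: [1.5, -0.0, 1.0]
grip_width: 0.0852
shift [577.5 -39.9 156.4] turn -0.1316495718978672 F [ 1.5 -0.   1. ] w 0.0852 t 1.4 z 0.2568
scene 15.5 catchwall y [-56.6 -49.8 -43.9] x [-61.7  19.4  61.6] hinge y [42.4 49.4 57.2] x [-61.7   2.2  60.2]
  slab -45 [-56.8 -48.9 -43.6] [42.6 48.6 56.9]
  slab -25 [-54.7 -49.5 -44.8] [42.3 48.8 56.2]
  slab 25 [-56.7 -49.9 -43.9] [42.9 49.5 56.3]
  slab 45 [-56.1 -51.  -43.9] [42.6 49.  58. ]
  front x [-524.1  -82.7  -55.9] deck y [-59.2   9.   57.6] endwall x [ 53.5  62.  389.3] floor [-53.5  -2.1  48.6] [-55.6  24.   46.9]
  lid x [-56.8   0.5  56.1] catch [-600.8  -15.2   15.9] [-73.  -61.9 -50.3]
scene 16.2 catchwall y [-56.6 -49.9 -43.8] x [-62.3  18.8  61. ] hinge y [42.3 49.2 57.1] x [-61.    2.9  60.8]
  slab -45 [-56.2 -48.4 -43.9] [43.2 48.8 57.4]
  slab -25 [-54.3 -48.9 -44.2] [42.6 49.2 56.5]
  slab 25 [-57.  -50.3 -44.3] [42.7 49.2 56. ]
  slab 45 [-56.7 -51.1 -44.4] [42.  47.9 57.5]
  front x [-530.1  -83.8  -55.8] deck y [-55.2   6.8  58.6] e
[... 471 characters left out ...]
-84.3  -53.8] deck y [-51.5  16.8  59.2] endwall x [ 55.6  64.4 393.9] floor [-48.6   1.6  54.2] [-40.4   2.   43.6]
  lid x [-56.   -0.2  57. ] catch [-15.4   1.8  19. ] [-71.4 -63.2 -56.4]
top 16.2 catchwall y [-54.6 -49.  -43.3] x [-59.6  -3.   62.2] hinge y [45.2 50.  54.7] x [-58.9   0.9  62.8]
  slab -45 [-53.9 -48.6 -42.7] [45.6 50.  54.4]
  slab -25 [-54.4 -48.9 -43.2] [45.4 49.9 54.5]
  slab 25 [-54.4 -49.3 -43.7] [44.9 49.7 53.9]
  slab 45 [-54.6 -49.1 -44.1] [45.4 49.5 53.6]
  front x [-521.2  -83.7  -53.7] deck y [-50.3  17.8  60.2] endwall x [ 55.6  64.3 394.3] floor [-48.5   1.5  54.1] [-40.4   1.9  43.7]
  lid x [-55.    0.6  57.8] catch [-16.2   1.   18.3] [-71.5 -63.3 -56.3]
```

```bash
python3 -m jog '[[[50,-3,0,0,1],[100,-7,0,0,1],[150,-10,0,0,1],[200,-14,0,0,1],[250,-17,0,0,1],[300,-21,0,0,1],[350,-24,30,0,1],[400,-28,60,0,1]]]' 40; python3 -c "
from h import *; go(.534,-.335,.1,-74.4)"
```

```text
clock: 2.2
tcp_pos: [0.4705, -0.154, 0.2067]
orientation: [-179.7, -0.0, -74.6]
wrist_force: [0.8, 1.1, -0.3]
grip_width: 0.0854
shift [191.3 -12.6 106.8] turn -0.17095883764369546 F [ 0.8  1.1 -0.3] w 0.0854 t 2.2 z 0.2067
```

```bash
python3 -m jog '[[[45,-3,20,0,0],[90,-6,40,0,0],[140,-9,60,0,0],[180,-12,85,0,0],[191,-12.5,107,0,0],[191,-12.5,107,0,0],[191,-12.5,107,0,0],[191,-12.5,107,0,0]]]' 40
python3 - <<'E'
from h import *
go(.534,-.335,.057,-74.4)
ims=[]
for n,b in(("scene",(350,480,130,290)),("top",(190,310,430,560))):
    s=snapshot(n); a,e,c,d=b; ims.append(cv2.resize(s["frame"][a:e,c:d],(400,330),interpolation=3))
    C=cloud(s).reshape(-1,3)*1000; P=C[(abs(C[:,0]-534)<60)&(abs(C[:,1]+335)<60)]
    q=P[(P[:,2]>8)&(P[:,2]<32)][:,:2].astype(np.float32)
    print(n,cv2.minAreaRect(q))
cv2.imwrite("pics/g1.png",np.hstack(ims))
E
```

```text
clock: 3.0
tcp_pos: [0.5345, -0.3342, 0.1014]
orientation: [-179.6, -0.1, -74.5]
wrist_force: [0.0, -0.2, 0.2]
grip_width: 0.0426
shift [ 0.6  1.  44.4] turn -0.09588534749681799 F [ 0.  -0.2  0.2] w 0.0426 t 3.0 z 0.1014
scene ((532.8287353515625, -335.5466003417969), (93.64302062988281, 65.44157409667969), 15.612972259521484)
top ((500.888671875, -372.0795593261719), (0.0, 0.0), 0.0)
```

View pics/g1.png

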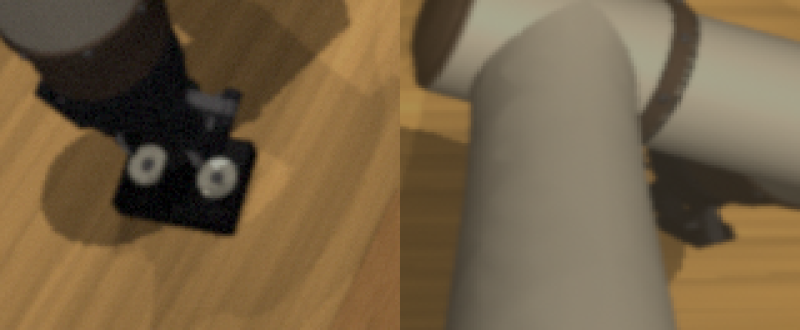

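The fingers (around 120–215, 130–160 in the left crop) straddle the rib of the cassette. I'll descend and grip.

```bash
python3 -m jog '[[[0.5,1,15,0,0],[0.5,1,30,0,0],[0.5,1,44,0,0],[0.5,1,44,0,0],[0.5,1,44,0,-1],[0.5,1,44,0,-1],[0.5,1,44,0,-1],[0.5,1,44,0,-1]]]' 50
python3 -m jog '[[[0,0,0,0,-1],[0,0,0,0,-1],[0,0,-30,0,-1],[0,0,-70,0,-1],[0,0,-110,0,-1],[0,0,-150,0,-1],[0,0,-170,0,-1],[0,0,-170,0,-1]]]'; python3 -c "
from h import *; go(.5565,.153,.200,-74.1)"
```

```text
clock: 3.9
tcp_pos: [0.535, -0.335, 0.059]
orientation: [-179.5, -0.2, -74.5]
wrist_force: [0.7, 1.4, 4.4]
grip_width: 0.015
clock: 4.7
tcp_pos: [0.5346, -0.3355, 0.2327]
orientation: [-179.1, -0.5, -74.5]
wrist_force: [-0.1, 0.3, -0.6]
grip_width: 0.0148
shift [-465.  -151.6   31.2] turn -0.3501726635860791 F [-0.1  0.3 -0.6] w 0.0148 t 4.7 z 0.2327
```

```bash
python3 -m jog '[[[-48,-15,0,0,-1],[-96,-31,0,0,-1],[-143,-47,0,0,-1],[-190,-62,0,0,-1],[-238,-77,0,0,-1],[-285,-93,0,0,-1],[-333,-108,0,0,-1],[-380,-124,0,0,-1]]]'
python3 -m jog '[[[-25,-8,0,0,-1],[-50,-16,0,0,-1],[-75,-25,10,0,-1],[-85,-28,31,0,-1],[-85,-28,60,0,-1],[-85,-28,70,0,-1],[-85,-28,70,0,-1],[-85,-28,70,0,-1]]]'
python3 - <<'E'
from h import *
go(.5565,.153,.071,-74.1)
s=snapshot("scene"); cv2.imwrite("pics/p1.png",cv2.resize(s["frame"][130:290,220:430],(788,600),interpolation=3))
C=cloud(s)
for k in("cassette_mid",):
    for m in cut_out("scene",k)[:2]:
        p=C[m["mask"]&(s["depth"]>0)]; print(m["conf"],m["bbox"],np.round(np.median(p,0),3),np.round(np.percentile(p,[2,98],axis=0),3))
E
```

```text
clock: 5.5
tcp_pos: [0.5507, 0.0656, 0.2294]
orientation: [-179.4, -0.4, -74.5]
wrist_force: [1.4, 0.3, -2.1]
grip_width: 0.0149
clock: 6.3
tcp_pos: [0.5562, 0.1543, 0.1592]
orientation: [-179.4, -0.5, -74.5]
wrist_force: [0.3, 1.3, -0.8]
grip_width: 0.0149
shift [ 0.6  1.1 88.2] turn -0.38125036280342783 F [ 0.3  1.3 -0.8] w 0.0149 t 6.3 z 0.1592
0.64 [301.9, 192.3, 347.5, 230.3] [0.565 0.136 0.127] [[0.513 0.113 0.103]
 [0.605 0.188 0.155]]
```

View pics/p1.png

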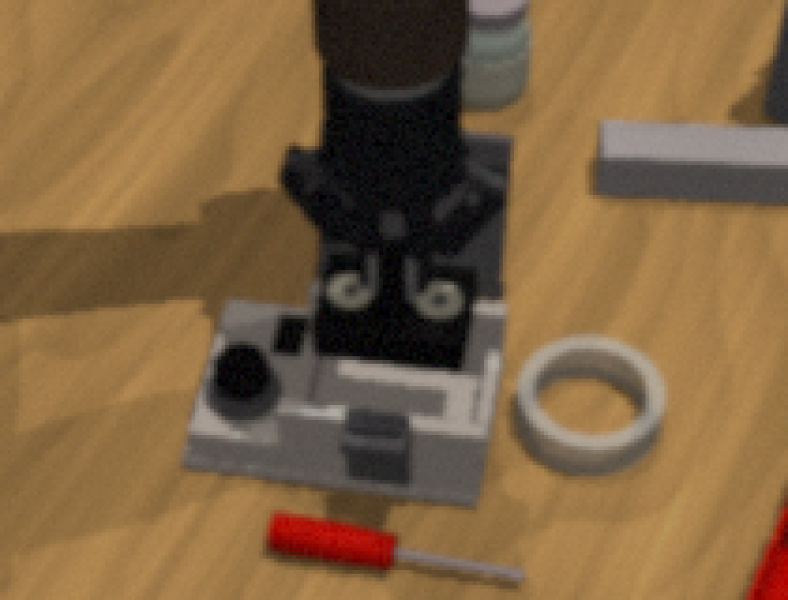

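The cassette hangs level above the bay (centre about 395,310; bay in front at 400,390). Lowering.

```bash
python3 -m jog '[[[0.5,1,25,0,-1],[0.5,1,45,0,-1],[0.5,1,60,0,-1],[0.5,1,72,0,-1],[0.5,1,80,0,-1],[0.5,1,85,0,-1],[0.5,1,87,0,-1],[0.5,1,87,0,-1]]]'; python3 -c "
from h import *; go(.5565,.153,.071,-74.1)"
```

```text
clock: 7.2
tcp_pos: [0.5573, 0.1537, 0.0736]
orientation: [-179.2, -0.4, -74.5]
wrist_force: [-0.8, -0.6, -1.3]
grip_width: 0.0149
shift [0.4 1.  2.6] turn -0.3848455040619001 F [-0.8 -0.6 -1.3] w 0.0149 t 7.2 z 0.0736
```

```bash
python3 -m jog '[[[0,1,2,0,-1],[0,1,3.5,0,-1],[0,1,3.5,0,-1],[0,1,3.5,0,-1],[0,1,3.5,0,-0.1],[0,1,3.5,0,-0.1],[0,1,3.5,0,-0.1],[0,1,3.5,0,-0.1]]]'
python3 -m jog '[[[0,0,0,0,-0.1],[0,0,-30,0,-0.1],[0,0,-70,0,-0.1],[0,0,-110,0,-0.1],[0,0,-150,0,-1],[0,0,-190,0,-1],[0,0,-205,0,-1],[0,0,-205,0,-1]]]'
python3 - <<'E'
from h import *
go(.5565,.153,.25,-74.1)
s=snapshot("scene"); np.savez("s2.npz",C=cloud(s),f=s["frame"]); cv2.imwrite("pics/p2.png",cv2.resize(s["frame"][150:270,240:400],(800,600),interpolation=3))
C=cloud(s).reshape(-1,3)*1000; a=np.radians(15.9); D=C[:,:2]-[556.5,153]; X=D@[np.cos(a),np.sin(a)]; Y=D@[-np.sin(a),np.cos(a)]; Z=C[:,2]
i=(abs(X)<52)&(abs(Y)<42)
b=i&(abs(Z-40)<4);r=i&(abs(Z-66)<4)
for q in(b,r): print(q.sum(),np.round(np.percentile(X[q],[2,98]),1),np.round(np.percentile(Y[q],[2,98]),1),np.median(Z[q]))
print(np.polyfit(X[b],Z[b],1),np.polyfit(Y[b],Z[b],1))
# lid edge + profile location
l=(Z>90)&(Z<200)&(abs(X)<60)&(Y>40)&(Y<110); print("lid Y,Z",np.polyfit(Z[l]-79,Y[l],1),Z[l].max())
E
```

```text
clock: 8.0
tcp_pos: [0.5564, 0.1534, 0.0698]
orientation: [-179.2, -0.4, -74.5]
wrist_force: [-0.8, 0.0, -0.2]
grip_width: 0.0382
clock: 8.8
tcp_pos: [0.5543, 0.1546, 0.278]
orientation: [-178.8, -0.3, -74.5]
wrist_force: [0.6, -0.6, 0.4]
grip_width: -0.0001
shift [ 1.9 -1.2 28. ] turn -0.37679029426959687 F [ 0.6 -0.6  0.4] w -0.0001 t 8.8 z 0.278
437 [-43.9  44.3] [-15.8  29.7] 39.56713298991675
112 [-7.6  7.6] [-25.9  22.8] 65.17886951588058
[1.82914516e-03 3.96259579e+01] [-1.65167232e-02  3.97301529e+01]
lid Y,Z [ 0.22678771 53.43865513] 193.91781100174697
```

View pics/p2.png

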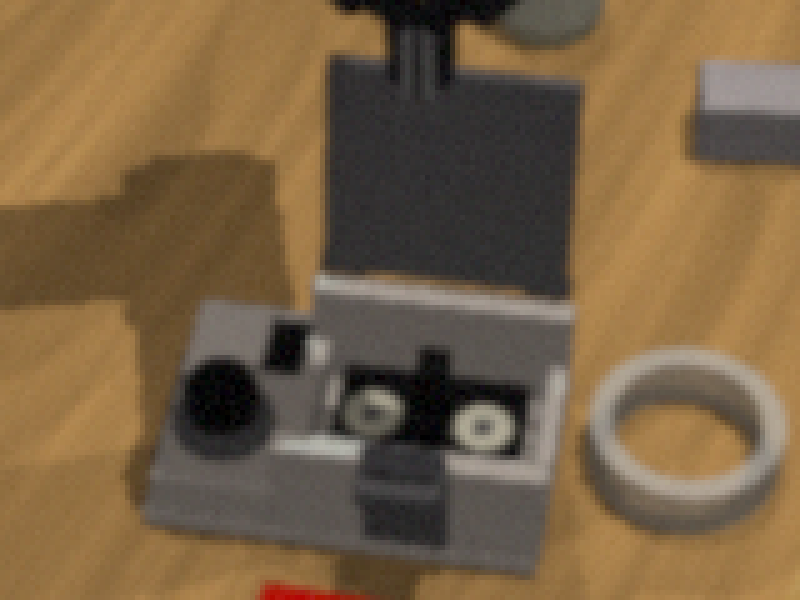

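Cassette lies flat in the bay (reels at 370,410 and 480,425), centred; lid still leaning back. Now I'll go behind the lid.

```bash
python3 -m jog '[[[-45,0,0,0,-1],[-90,0,0,0,-1],[-123,-1,0,0,-1],[-123,-1,30,0,-1],[-123,-1,70,0,-1],[-123,-1,103,0,-1],[-123,-1,103,0,-1],[-123,-1,103,0,-1]]]'
cat >> h.py <<'E'
def pp():
    o=get_obs(); a=np.radians(15.9); D=o["tcp_pos"][:2]*1000-[556.5,153]
    print("printer-frame TCP",np.round([D@[np.cos(a),np.sin(a)],D@[-np.sin(a),np.cos(a)],o["tcp_pos"][2]*1000],1),"tip z",round(o["tcp_pos"][2]*1000-25,1),"Fp",np.round([o["wrist_force"][:2]@[np.cos(a),np.sin(a)],o["wrist_force"][:2]@[-np.sin(a),np.cos(a)],o["wrist_force"][2]],1),"t",round(float(o["clock"]),2))
E
python3 -c "
from h import *; pp()"
```

```text
clock: 9.65
tcp_pos: [0.523, 0.2724, 0.1707]
orientation: [-179.2, -0.5, -74.5]
wrist_force: [0.6, -0.3, 1.1]
grip_width: 0.0001
printer-frame TCP [  0.5 124.1 170.7] tip z 145.7 Fp [ 0.5 -0.4  1.1] t 9.65
```

```bash
python3 -m jog '[[[10,0,-10,0,-1],[22,0,-10,0,-1],[34,0,-10,0,-1],[44,0,-10,0,-1],[54,0,-10,0,-1],[67,0,-9,0,-1],[80,0,-6,0,-1],[80,0,-6,0,-1]]]'
python3 - <<'E'
from h import *
pp(); s=snapshot("scene"); cv2.imwrite("pics/l1.png",cv2.resize(s["frame"][110:270,220:420],(750,600),interpolation=3))
E
```

```text
clock: 10.45
tcp_pos: [0.544, 0.1932, 0.1765]
orientation: [-179.4, -0.5, -74.6]
wrist_force: [0.4, 0.2, -0.6]
grip_width: -0.0001
printer-frame TCP [ -1.   42.1 176.5] tip z 151.5 Fp [ 0.4  0.1 -0.6] t 10.45
```

View pics/l1.png

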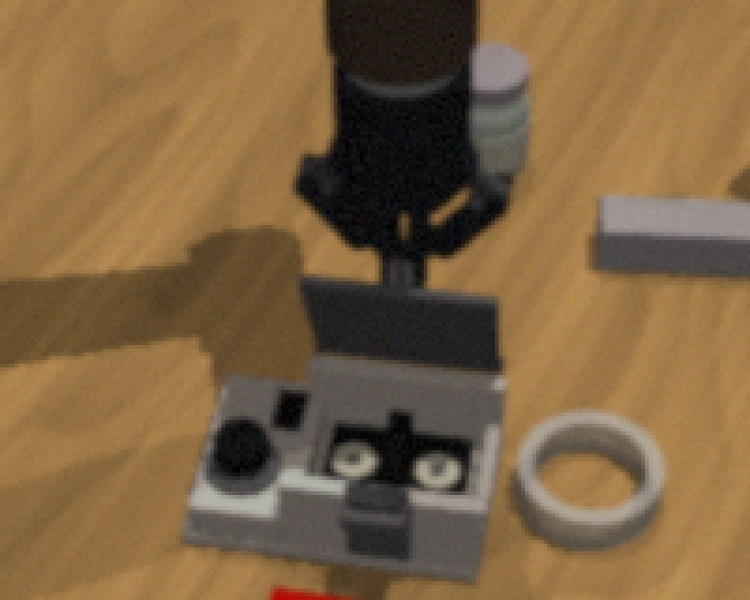

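The lid has swung past upright (its edge around 400,290) with the finger behind it. I'll follow the arc down.

```bash
python3 -m jog '[[[11,0,4,0,-1],[20,0,10,0,-1],[29,0,17,0,-1],[36,0,26,0,-1],[44,0,39,0,-1],[49,0,50,0,-1],[50,0,53,0,-1],[50,0,53,0,-1]]]'
python3 - <<'E'
from h import *
pp(); s=snapshot("scene"); cv2.imwrite("pics/l2.png",cv2.resize(s["frame"][110:270,220:420],(750,600),interpolation=3))
E
```

```text
clock: 11.3
tcp_pos: [0.5573, 0.1446, 0.1227]
orientation: [-179.5, -0.6, -74.6]
wrist_force: [0.3, 0.7, -0.4]
grip_width: 0.0002
printer-frame TCP [ -1.5  -8.3 122.7] tip z 97.7 Fp [ 0.5  0.6 -0.4] t 11.3
```

View pics/l2.png

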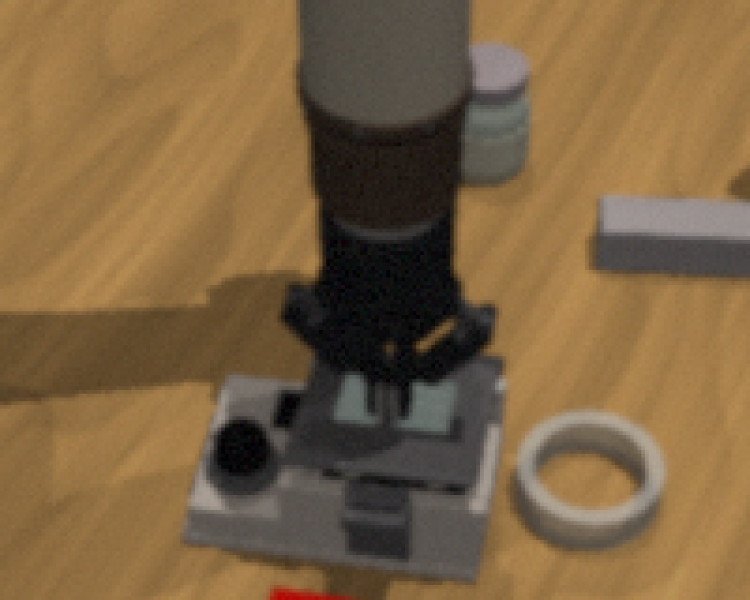

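The lid is nearly down (edge about 390,480, above the catch at 378,500). Now stepping outward towards the free edge and pressing.

```bash
python3 -m jog '[[[0,-1,-20,0,-1],[15,-1,-20,0,-1],[28,-1,-15,0,-1],[28,-1,-8,0,-1],[28,-1,-2,0,-1],[28,-1,1,0,-1],[28,-1,3,0,-1],[28,-1,3,0,-1]]]';python3 -c "
from h import *; pp()"
```

```text
clock: 12.15
tcp_pos: [0.5659, 0.1184, 0.1203]
orientation: [-179.5, -0.6, -74.6]
wrist_force: [-0.2, 1.0, 0.9]
grip_width: -0.0
printer-frame TCP [ -0.4 -35.8 120.3] tip z 95.3 Fp [0.1 1.  0.9] t 12.15
```

```bash
python3 -m jog '[[[1,0,1.5,0,-1],[1,0,3,0,-1],[1,0,4.5,0,-1],[1,0,6,0,-1],[1,0,7.5,0,-1],[1,0,9,0,-1],[1,0,10,0,-1],[1,0,10,0,-1]]]';python3 -c "
from h import *; pp()"
```

```text
clock: 12.95
tcp_pos: [0.5662, 0.1175, 0.1099]
orientation: [-179.5, -0.6, -74.6]
wrist_force: [0.1, -0.7, -0.2]
grip_width: -0.0
printer-frame TCP [ -0.4 -36.8 109.9] tip z 84.9 Fp [-0.1 -0.7 -0.2] t 12.95
```

```bash
python3 -m jog '[[[0,0,1,0,-1],[0,0,2,0,-1],[0,0,3,0,-1],[0,0,4,0,-1],[0,0,4.5,0,-1],[0,0,4.5,0,-1],[0,0,4.5,0,-1],[0,0,4.5,0,-1]]]';python3 -c "
from h import *; pp()"
```

```text
clock: 13.75
tcp_pos: [0.5664, 0.1176, 0.1079]
orientation: [-179.5, -0.6, -74.5]
wrist_force: [-5.5, 0.5, 14.5]
grip_width: 0.0002
printer-frame TCP [ -0.2 -36.7 107.9] tip z 82.9 Fp [-5.2  2.  14.5] t 13.75
```

```bash
python3 -m jog '[[[0,0,-15,0,-1],[0,0,-40,0,-1],[-6,30,-50,0,-1],[-14,70,-50,0,-1],[-20,95,-50,0,-1],[-20,95,-50,0,-1],[-20,95,-50,0,-1],[-20,95,-50,0,-1]]]'
python3 - <<'E'
from h import *
pp(); ims=[]
a=np.radians(15.9)
s=snapshot("scene"); cv2.imwrite("pics/l3.png",cv2.resize(s["frame"][150:270,240:400],(800,600),interpolation=3))
for n in("scene","top"):
    s=snapshot(n); C=cloud(s).reshape(-1,3)*1000; D=C[:,:2]-[556.5,153]; X=D@[np.cos(a),np.sin(a)]; Y=D@[-np.sin(a),np.cos(a)]; Z=C[:,2]
    l=(abs(X)<55)&(Y<50)&(Y>-52)&(abs(Z-85)<14)
    if l.sum()>20: print(n,l.sum(),"slope,z at hinge",np.polyfit(56-Y[l],Z[l],1))
    c=(abs(X)<25)&(abs(Y+62)<14)&(abs(Z-90)<4); print("catch y",np.percentile(Y[c],[2,50,98]) if c.sum() else None)
    b=(abs(X+95)<25)&(abs(Y+17)<25)&(abs(Z-68.5)<3); print("btn",b.sum(),X[b].mean(),Y[b].mean(),Z[b].mean())
E
```

```text
clock: 14.55
tcp_pos: [0.4698, 0.1123, 0.1569]
orientation: [-179.4, -0.6, -74.5]
wrist_force: [0.5, -0.6, -0.2]
grip_width: 0.0
printer-frame TCP [-94.5 -15.4 156.9] tip z 131.9 Fp [ 0.3 -0.7 -0.2] t 14.55
scene 1568 slope,z at hinge [-6.0821787e-04  8.2660510e+01]
catch y [-72.27615323 -64.60331263 -55.51303735]
btn 139 -96.08331056020853 -17.81333276071813 68.44040920931832
top 1740 slope,z at hinge [-5.80419799e-03  8.31559770e+01]
catch y [-71.32269992 -62.7801099  -52.42308571]
btn 0 nan nan nan<stdin>:10: RuntimeWarning: Mean of empty slice.
  ret = ret.dtype.type(ret / rcount)
```

View pics/l3.png

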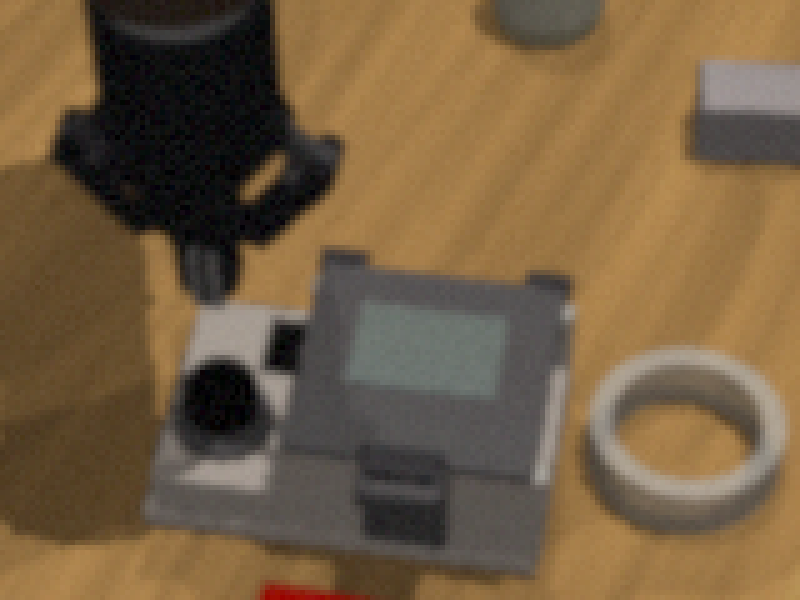

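The cover is shut and level, with the catch nose over its edge (400,470). Next, the button (220,395).

```bash
python3 -m jog '[[[1,3,20,0,-1],[2,3,40,0,-1],[2,3,52,0,-1],[2,3,58,0,-1],[2,3,58,0,-1],[2,3,58,0,-1],[2,3,58,0,-1],[2,3,58,0,-1]]]';python3 -c "
from h import *; pp()"
```

```text
clock: 15.5
tcp_pos: [0.4683, 0.1091, 0.0992]
orientation: [-179.4, -0.6, -74.5]
wrist_force: [0.1, 0.5, -0.5]
grip_width: 0.0005
printer-frame TCP [-96.8 -18.1  99.2] tip z 74.2 Fp [ 0.2  0.4 -0.5] t 15.5
```

```bash
python3 -m jog '[[[0,0,4,0,-1],[0,0,8,0,-1],[0,0,10,0,-1],[0,0,11.5,0,-1],[0,0,12.3,0,-1],[0,0,12.3,0,-1],[0,0,12.3,0,-1],[0,0,12.3,0,-1]]]';python3 -c "
from h import *; pp()"
```

```text
clock: 16.3
tcp_pos: [0.4688, 0.1093, 0.0871]
orientation: [-179.3, -0.6, -74.5]
wrist_force: [0.0, 1.3, 4.3]
grip_width: -0.0001
printer-frame TCP [-96.3 -18.   87.1] tip z 62.1 Fp [0.4 1.2 4.3] t 16.3
```

```bash
python3 -m jog '[[[0,0,0.3,0,-1],[0,0,0.3,0,-1],[0,0,0.3,0,-1],[0,0,0.3,0,-1],[0,0,0.3,0,-1],[0,0,0.3,0,-1],[0,0,0.3,0,-1],[0,0,0.3,0,-1]]]';python3 -c "
from h import *; pp()"
```

```text
clock: 17.1
tcp_pos: [0.4689, 0.1093, 0.0871]
orientation: [-179.3, -0.6, -74.5]
wrist_force: [-1.3, 1.5, 5.3]
grip_width: 0.0
printer-frame TCP [-96.3 -18.   87.1] tip z 62.1 Fp [-0.8  1.7  5.3] t 17.1
```

```bash
python3 -m jog '[[[0,0,2,0,-1],[0,0,4,0,-1],[0,0,6,0,-1],[0,0,7.5,0,-1],[0,0,8.5,0,-1],[0,0,8.5,0,-1],[0,0,8.5,0,-1],[0,0,8.5,0,-1]]]';python3 -c "
from h import *; pp()"
```

```text
clock: 17.9
tcp_pos: [0.469, 0.1093, 0.0808]
orientation: [-179.3, -0.6, -74.5]
wrist_force: [-6.3, 2.3, 20.6]
grip_width: 0.0001
printer-frame TCP [-96.1 -18.1  80.8] tip z 55.8 Fp [-5.4  3.9 20.6] t 17.9
```

Bottomed (sank 6.3 mm further, 20.6 N). Releasing and backing off.

```bash
python3 -m jog '[[[0,0,-15,0,-1],[0,0,-45,0,-1],[0,0,-90,0,-1],[0,0,-130,0,-1],[-45,0,-150,0,-1],[-90,0,-150,0,-1],[-130,0,-150,0,-1],[-130,0,-150,0,-1]]]'
python3 - <<'E'
from h import *
pp(); a=np.radians(15.9)
s=snapshot("scene"); cv2.imwrite("pics/end.png",s["frame"])
C=cloud(s).reshape(-1,3)*1000; D=C[:,:2]-[556.5,153]; X=D@[np.cos(a),np.sin(a)]; Y=D@[-np.sin(a),np.cos(a)]; Z=C[:,2]
l=(abs(X)<55)&(Y<50)&(Y>-52)&(abs(Z-85)<14); print(l.sum(),"lid slope,z",np.polyfit(56-Y[l],Z[l],1))
b=(abs(X+95)<14)&(abs(Y+17)<14)&(Z>50); print("btn z",np.median(Z[b]))
E
```

```text
clock: 18.7
tcp_pos: [0.4307, 0.2383, 0.2288]
orientation: [-179.3, -0.6, -74.2]
wrist_force: [0.5, -0.2, -0.5]
grip_width: -0.0
printer-frame TCP [-97.6 116.5 228.8] tip z 203.8 Fp [ 0.4 -0.3 -0.5] t 18.7
1556 lid slope,z [-2.63947181e-03  8.27561609e+01]
btn z 67.95281988922972
```

View pics/end.png

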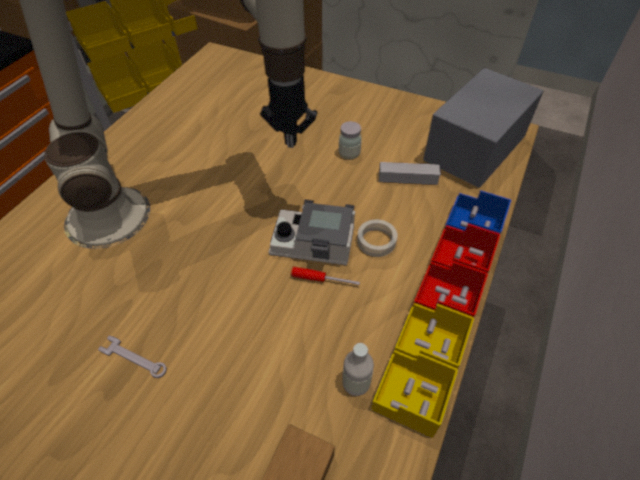

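The lid is shut (327,222), the button is back up (285,230), and the bystanders haven't moved. The arm is clear, so I'm handing in.

```bash
python3 -c "
from h import *; print(ticket.job_done())"
```

```text
the job is handed in; nothing more can be done
None
```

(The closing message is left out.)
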